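# Charge the compression mould

### The arm

A 6-joint arm with a two-finger parallel gripper is mounted at the origin on the work surface. World frame = base frame: x ahead of the robot, y to its left, z up, the work surface at z = 0. Lengths are in m, angles in rad, forces in N, time in s.
With the tool pointing down it reaches from about 0.35 to 0.8 m from the base axis. Payload 7.3 kg.
Tool frame: the origin (TCP) lies at the very end of the fingers, on their centre line; the grasp point (between the pads) lies r.grip_point_offset behind it (r.grip_point_offset is the distance from the TCP to the grasp point, in m); z points along the fingers, y is the direction in which the jaws open and shut (so a half turn about z gives the same grasp; the last joint's range is limited). The gripper opens to 85 mm and grips with 20 to 120 N. Pads are 22 mm wide; open, the fingers measure 114 mm over their backs; the gripper's body (76 mm by 85 mm) begins 54 mm behind the grasp point. The pads swing forward as they close: fully open they stand 13 mm farther back than shut.
Start: joints at [-1.354, 0.342, 1.524, -0, 1.275, -0.146], TCP at [0.186, -0.491, 0.231] pointing down, gripper open.
Joint ranges: [-2.53, 2.53], [-0.77, 2.02], [0.04, 2.7], [-1, 4.14], [0.28, 2.66], [-3.11, 3.11]. Speed limits (rad/s): [2.57, 2.57, 3.14, 3.14, 3.14, 3.14].

### API

Orientations are given as a 3x3 rotation matrix whose columns are the frame's x, y, z axes.
In Python, from bench import r gives the robot as it stands.
- The arm moves only by the tool drive_tool, never from a script. Its argument "motion" is a list of rows, each a list of 4 numbers: the shift along the tool's x, y, z in m, then the turn about the tool's z in degrees. A call has 1 to 8 rows; each row is the pose to reach, as a shift and turn from the pose commanded when the call began, along the tool's axes at that moment; what a row does not reach only later rows make up. A row lasts 1/8 s, in which the tool goes at most 62.5 mm and 10.7 degrees, less where a joint would pass 70% of its speed; a pose out of reach is approached as far as the arm can. A call with a gripper value outside its range is refused whole. "fingers" is the gripper command: -1 is fully open, 1 is shut, values between are in proportion, set as the call begins (left out, the last holds). The fingers move at their own pace and stop on an object; "newtons" is the grip in N (left out, the last holds). Time passes only in rows, so rows that repeat a pose let the fingers close. It gives the time, the measured TCP pose, the force and the opening at its end, in the units of the state.
- r.get_state(): the state, without advancing time (a new reading comes with each control period).
- r.camera(name): name is "scene" or "top" or "wrist"; returns a dict with "frame" (420x560x3 uint8, red, green, blue), "fx", "fy", "cx", "cy" (pixels), "R" (3x3) and "t" (3): a world point X has camera coordinates R X + t. Camera axes: x right, y down, z forward; pixel columns grow to the right and rows downward; lengths in m; the calibration is good to about 2 mm. A picture is of the moment at which its call begins. There is no depth.
- r.hand_in(): hands the job in, once; it reports no verdict.
The state is a dict: "clock": time; "joint_positions": joint angles; "joint_velocities": joint speeds; "tau": joint torques, N m; "position": TCP position; "ee_rot": TCP orientation; "wrist_force": force on the tool from outside, world axes, zero at the start; "wrist_torque": the same for the moment, N m; "opening": opening from 0.0 (shut) to 1.0 (fully open).
Only numpy, scipy, OpenCV 4.12 (cv2) and the standard library are available. Lean on these libraries where they do the work, as an engineer would, in place of code of your own. Each camera call takes 0.05 s, during which the arm holds its last target. There are 200 camera calls.

### The job

Charge the compression mould with a new blank. First lift the aluminium plunger out of the mould by its bail and hang it by the bail on the hook of the short retort stand, hanging free. Then take from the drying tray the one pressed-fibre preform whose outline matches the mould's cavity and lay it in the cavity, flat and fully home; leave the other preforms, the bottles and the crucible where they stand.

Things in the scene. Friction and masses are not known exactly. Their poses are not given: they have to be found in the camera images.
- mould: Fixed steel mould: base 140 x 180 x 15 mm, on it a block 116 x 156 mm, its flat top 48 mm above the bench; a rod handle low on each short side (104 mm from the middle, 36 mm high). One cavity in the top: 63 mm along x, 103 mm along y, 15 mm deep, straight walls, 3 mm 45-degree lead-in round the mouth. Origin: centre of the underside, z up. Turned up to 0.25 rad.
- cavity_floor (a point): Centre of the cavity's floor, 33 mm above the bench and 15 mm below the mould's top; axes as the mould's.
- plunger: Loose aluminium plunger, 0.48 to 0.72 kg, starts in the mould: nose 61 x 101 x 12 mm in the cavity (1 mm play each side), flange 84 x 124 x 12 mm resting on the mould's top, on it an upright bail of 10 mm rod, legs 92 mm apart (centres). Draw it straight up 15 mm to free the nose. Origin: centre of the nose's underside; x short side, y long side and bail, z up.
- bail (a point): Middle of the bail's straight level top bar, on its centre line: 90 mm above the nose's underside, 66 mm above the flange's top, at the start 126 mm above the bench. The bar is 10 mm thick, straight for 36 mm each way along the plunger's y; 61 mm is free between it and the flange.
- stand: Fixed short retort stand: base 220 x 130 x 12 mm (65 mm to its -x, 155 mm to its +x), 12 mm rod 125 mm to +x of the origin, 255 mm high, boss head at 200 mm carrying a hook: a level 10 mm round arm along the stand's x, its upturned free end to -x (towards the robot). Origin: on the bench below hook, z up. Turned up to 0.3 rad; left or right of the mould.
- hook (a point): Where to hang things: on the centre line of the hook's arm, 200 mm above the bench; axes as the stand's. The arm is level from 45 mm on the -x side to the boss head 106 mm on the +x side; then the free end turns up, its tip 63 mm out on the -x side and 25 mm above the arm's centre line. A bail hung here lies square to the arm, its bar's centre line 10 mm above this point.
- tray: Flat aluminium drying tray, fixed, 290 x 270 mm, floor 3 mm thick, rim 9 mm high. It lies on the side of the mould where the stand is not and carries the three preforms. Origin: centre of its underside; its x along the 290 mm side.
- preform_long: Loose rectangular blank of pressed brown plant fibre, 60 x 100 x 22 mm, 0.08 to 0.17 kg, flat on the tray: the one that matches the cavity, with 1.5 mm play each side; fully home it stands 7 mm above the mould's top. Origin: centre of its underside; x along 60 mm, y along 100 mm, z up. Either way round will do.
- preform_long_mid (a point): Middle of the 60 x 100 mm blank, 11 mm above its underside; axes as the blank's.
- preform_short: Loose rectangular blank of the same fibre, 60 x 72 x 22 mm, lying on the tray: too short for the cavity. Origin: centre of its underside.
- preform_disc: Loose round blank of the same fibre, 64 mm across, 22 mm thick, lying on the tray. Origin: centre of its underside.
- bottle_amber: Bystander: amber glass jar with a black cap, 48 mm across, 95 mm high, behind the mould. Origin: centre of its underside.
- bottle_clear: Bystander: clear glass jar with a black cap, 44 mm across, 80 mm high, behind the mould. Origin: centre of its underside.
- crucible: Bystander: black square graphite crucible, 60 x 60 x 50 mm with a square well, behind the mould. Origin: centre of its underside.
Things that resemble listed ones, but are neither listed nor needed, are in the scene too. What is shaped like the plunger but green is not meant.

How it is judged:
By the outcome, as a careful person would: the job done as asked, in the order asked, and still so for the second after the job is handed in, with the robot touching nothing.
It also fails if it takes over 62 s, if anything falls off the work surface, if the arm or the gripper's body presses on something with over 40 N, if the wrist force passes 120 N, or if a joint passes its speed limit or range.

## Working session

There is one attempt and no reset: what is moved stays moved. The work goes in short steps, Python scripts to look and compute and a tool call to move; the robot and the scene stay as the last step left them, time stands still between calls to the robot, and variables do not carry over. Pictures are saved under pics/ and viewed, about 8 in all and at most 12, crops included, and the job is handed in when it is done.

Besides the shell and the picture viewer there is one more tool, called after "Emit:" as name(argument=value, ...), one argument or row to a line, values as JSON. drive_tool: Moves the arm, as the interface text tells. Its arguments: {"type":"object","properties":{"motion":{"type":"array"},"fingers":{"type":"number"},"newtons":{"type":"number"}},"required":["motion"]}

```bash
mkdir -p pics; ls; cat > h.py <<'E'
import numpy as np, cv2, json
from bench import r
def snap(n,f):
    c=r.camera(n); cv2.imwrite(f'pics/{f}.png',c['frame'][:,:,::-1])
    np.savez(f'pics/{f}.npz',**{k:c[k] for k in('fx','fy','cx','cy','R','t')}); return c
def ray(f,u,v,z):
    c=np.load(f'pics/{f}.npz'); d=np.array([(u-c['cx'])/c['fx'],(v-c['cy'])/c['fy'],1.])
    R=c['R'];o=-R.T@c['t'];w=R.T@d; return o+w*(z-o[2])/w[2]
def proj(f,X):
    c=np.load(f'pics/{f}.npz'); p=c['R']@np.array(X)+c['t']; return np.array([c['fx']*p[0]/p[2]+c['cx'],c['fy']*p[1]/p[2]+c['cy']])
def crop(f,u0,v0,u1,v1,k,g):
    im=cv2.imread(f'pics/{f}.png')[v0:v1,u0:u1]; cv2.imwrite(f'pics/{g}.png',cv2.resize(im,None,fx=k,fy=k,interpolation=cv2.INTER_CUBIC))
E
python3 - <<'E'
from h import *
for n in('scene','top'):
    c=snap(n,n+'0'); print(n,c['fx'],c['cx'],c['cy'],-c['R'].T@c['t'],c['R'].round(2).tolist())
a=cv2.imread('pics/top0.png');cv2.imwrite('pics/top0b.png',cv2.resize(a,(800,600),interpolation=cv2.INTER_CUBIC))
print(r.get_state(), r.grip_point_offset)
E
```

```text
pics
scene 381.8917204099427 275.44482820420205 207.99183907499702 [0.83320319 0.53692813 0.76977439] [[-0.86, 0.51, 0.01], [0.35, 0.6, -0.72], [-0.37, -0.61, -0.7]]
top 397.72365769334033 276.0333788806312 214.19609325551718 [ 0.4056405  -0.00257375  1.25849334] [[-0.0, -1.0, -0.0], [-1.0, 0.0, -0.1], [0.1, 0.0, -1.0]]
{'clock': 0.1, 'joint_positions': array([-1.35399746e+00,  3.42652256e-01,  1.52491164e+00,  1.91204130e-05,
        1.27538590e+00, -1.46002869e-01]), 'joint_velocities': array([-0.00086395, -0.00366195, -0.00156817,  0.00187129,  0.00111217,
        0.00119326]), 'tau': array([ 1.99314672e-03, -4.34445477e+01, -2.46491808e+01, -1.28151455e-04,
        4.67167076e-03,  9.04099494e-06]), 'position': array([ 0.18626915, -0.49047338,  0.2306993 ]), 'ee_rot': array([[ 9.34908181e-01,  3.54889586e-01, -2.74064672e-04],
       [ 3.54889626e-01, -9.34907261e-01,  1.32931306e-03],
       [ 2.15534311e-04, -1.34004837e-03, -9.99999079e-01]]), 'wrist_force': array([ 0.5785329 ,  0.18569595, -0.30147397]), 'wrist_torque': array([-0.00905956, -0.02147058,  0.07221816]), 'opening': 1.0026674884257254} 0.0187
```

View pics/top0b.png

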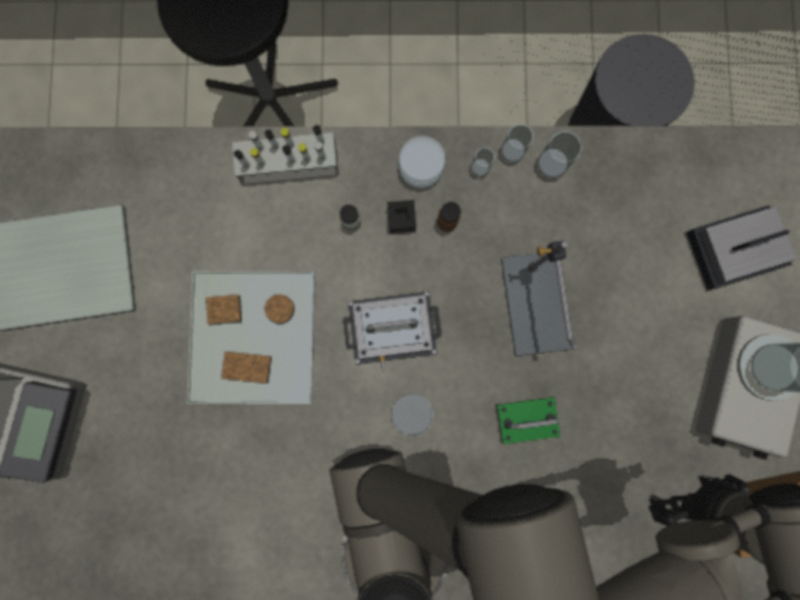

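View pics/scene0.png

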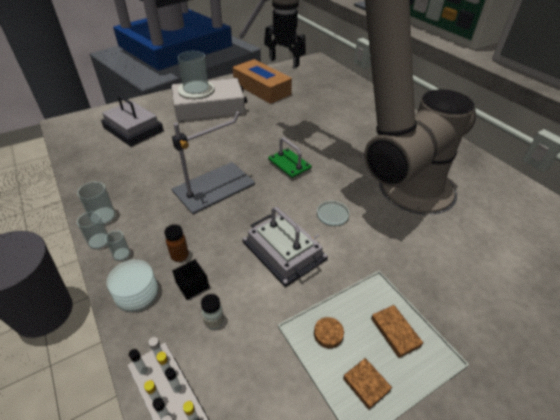

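The top view shows the mould at about (392,327) and the green decoy at (528,420). The tray's blanks are long (246,367), short (223,310) and disc (279,309), and the stand base is at (537,305). Next I enlarge these areas.

```bash
python3 - <<'E'
from h import *
a=cv2.imread('pics/top0.png');b=cv2.imread('pics/scene0.png')
def e(im,u,v,w,h):return cv2.resize(im[v:v+h,u:u+w],(400,300),interpolation=cv2.INTER_CUBIC)
A=e(a,236,196,80,60);B=e(a,330,160,120,90);C=e(a,140,205,80,60);D=e(b,160,100,120,90)
cv2.imwrite('pics/q.png',cv2.convertScaleAbs(np.vstack([np.hstack([A,B]),np.hstack([C,D])]),alpha=1.5))
E
```

```text
(no output)
```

View pics/q.png

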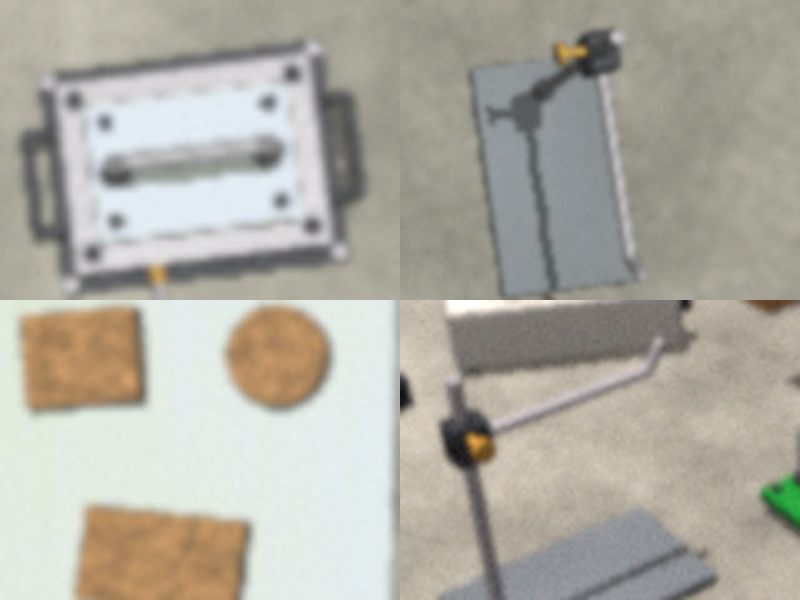

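```bash
python3 - <<'E'
from h import *
T='top0';S='scene0'
A=lambda x,y:(x/5+236,y/5+196); B=lambda x,y:(330+(x-400)*.3,160+y*.3); C=lambda x,y:(140+x/5,205+(y-300)/5); D=lambda x,y:(160+(x-400)*.3,100+(y-300)*.3)
p=[ray(T,*A(*q),.128) for q in((118,172),(267,150))]
d=p[1]-p[0];print('bail',np.mean(p,0),np.linalg.norm(d),np.degrees(np.arctan2(d[1],d[0])))
p=[ray(T,*A(*q),.015) for q in((70,287),(347,255),(315,43),(46,82))]
print('mould',np.mean(p,0));
for i in range(4):
  d=p[(i+1)%4]-p[i];print(np.linalg.norm(d),np.degrees(np.arctan2(d[1],d[0])))
p=[ray(T,*B(*q),.2) for q in((606,85),(628,255))];d=p[0]-p[1];print('arm',p,np.degrees(np.arctan2(d[1],d[0])))
print('bend',ray(T,*B(633,270),.2),ray(S,*D(648,372),.2),'tip',ray(S,*D(658,340),.225), 'scene arm',ray(S,*D(497,430),.2))
p=[ray(T,*B(*q),.012) for q in((470,68),(503,293),(637,275))];print('base',p); d=p[0]-p[1];print(np.linalg.norm(d),np.degrees(np.arctan2(d[1],d[0])))
# segment preforms
a=cv2.imread('pics/top0.png');h=cv2.cvtColor(a,cv2.COLOR_BGR2HSV)
m=((h[...,0]<18)&(h[...,1]>90)&(h[...,2]>50)).astype(np.uint8);m[:,:130]=0;m[:,222:]=0;m[:190]=0;m[290:]=0
for c in cv2.findContours(m,0,2)[0]:
  if cv2.contourArea(c)<60: continue
  g=np.array([ray(T,u,v,.022)[:2] for u,v in c[:,0]],np.float32);(x,y),s,an=cv2.minAreaRect(g);print('blob',c[:,0].mean(0),x,y,s,an)
E
```

```text
bail [0.47843031 0.00378469 0.128     ] 0.08574418019316843 -81.65689171775088
mould [0.48244643 0.0031737  0.015     ]
0.1736554755443581 -83.49946847454768
0.13447370160076427 8.137049879421244
0.17105523891723964 98.22890782976597
0.12926483248699241 -172.98426125215119
arm [array([ 0.588552  , -0.31251876,  0.2       ]), array([ 0.45130257, -0.32594046,  0.2       ])] 5.5852287199335615
bend [ 0.43935741 -0.32954347  0.2       ] [ 0.45098846 -0.32067761  0.2       ] tip [ 0.43853332 -0.3234854   0.225     ] scene arm [ 0.59182641 -0.30321508  0.2       ]
base [array([ 0.63761279, -0.23857114,  0.012     ]), array([ 0.42398078, -0.26524075,  0.012     ]), array([ 0.44066157, -0.39121573,  0.012     ])]
0.21529028135758776 7.1159359906129955
blob [172.84615385 257.34615385] 0.39720842242240906 0.32170140743255615 (0.09693431854248047, 0.05420508235692978) 83.67131042480469
blob [195.89285714 216.67857143] 0.5245814323425293 0.251987099647522 (0.05820051208138466, 0.05482837185263634) 45.47746276855469
blob [156.5    215.1875] 0.5235000848770142 0.3747106194496155 (0.0555601492524147, 0.06906333565711975) 5.166441917419434
```

Everything agrees with the given sizes to within a few mm:
- **Bail:** about (0.479, 0.004), mould yaw about 8°.
- **Hook:** about (0.496, -0.319), yaw about 7°.
- **Long blank:** (0.397, 0.322), measured 97x54, and the only 60x100 one.

The target plunger is the silver one in the mould. The green one at (528,420) is a decoy. I move above the mould and check from close up.

```bash
cat >> h.py <<'E'
def go(x,y,z,yaw):
    s=r.get_state();R=s['ee_rot'];d=R.T@(np.array([x,y,z])-s['position'])
    cur=np.degrees(np.arctan2(R[1,0],R[0,0]));t=(cur-yaw+180)%360-180
    print('shift mm',(d*1000).round(1),'turn',round(t,2),'cur',s['position'].round(4),round(cur,2),'t',round(s['clock'],2),'F',s['wrist_force'].round(1),'op',round(s['opening'],3))
E
python3 -c "
from h import *
go(.46,.0,.26,98)"
```

```text
shift mm [ 430.  -361.4  -28.7] turn -77.21 cur [ 0.1863 -0.4905  0.2307] 20.79 t 0.1 F [ 0.6  0.2 -0.3] op 1.003
```

Emit:
drive_tool(
  motion=[
    [0.05,-0.04,-0.029,-8],
    [0.1,-0.08,-0.029,-18],
    [0.15,-0.125,-0.029,-28],
    [0.2,-0.17,-0.029,-38],
    [0.25,-0.21,-0.029,-48],
    [0.3,-0.25,-0.029,-58],
    [0.35,-0.29,-0.029,-68],
    [0.4,-0.335,-0.029,-77.2],
  ],
  fingers=-1,
  newtons=100,
)

```text
clock: 1.1
position: [0.4291, -0.058, 0.2602]
ee_rot: [[-0.144, 0.99, 0.0], [0.99, 0.144, -0.0], [-0.0, 0.0, -1.0]]
wrist_force: [1.0, -0.1, 0.4]
opening: 0.999
```

```bash
python3 -c "
from h import *
go(.46,.0,.26,98)
snap('wrist','w1');c=np.load('pics/w1.npz');print(c['fx'],-c['R'].T@c['t'],c['R'].round(2).tolist())
crop('w1',0,0,560,420,1.42,'w1b')"
```

```text
shift mm [53.  38.9  0.2] turn 0.29 cur [ 0.4291 -0.058   0.2602] 98.29 t 1.1 F [ 1.  -0.1  0.4] op 0.999
301.38791750239346 [0.41761194 0.02100921 0.40422497] [[0.99, 0.14, -0.0], [0.14, -0.94, 0.31], [0.04, -0.3, -0.95]]
```

View pics/w1b.png

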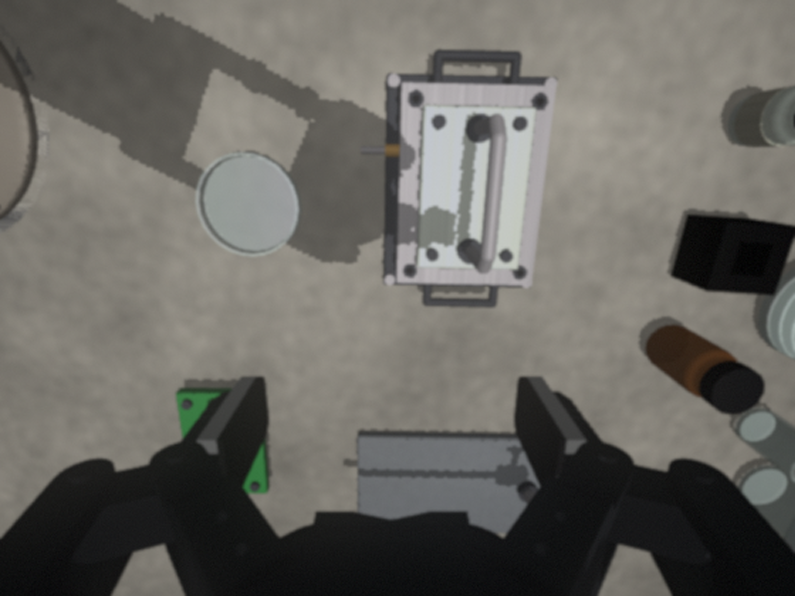

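```bash
python3 -c "
from h import *
W=lambda q,z:ray('w1',q[0]/1.42,q[1]/1.42,z)
def rep(n,P,z):
  p=[W(q,z) for q in P];print(n,np.mean(p,0).round(4),[ (round(np.linalg.norm(p[(i+1)%len(p)]-p[i]),4),round(np.degrees(np.arctan2(*(p[(i+1)%len(p)]-p[i])[1::-1])),1)) for i in range(len(p))])
rep('bar',[(484,268),(497,122)],.126)
rep('block',[(404,285),(527,287),(553,82),(402,84)],.048)
rep('flange',[(417,267),(519,271),(538,108),(424,106)],.060)
rep('handles',[(459,295),(477,58)],.036)
"
```

```text
bar [0.4834 0.0065 0.126 ] [(np.float64(0.0906), np.float64(97.1)), (np.float64(0.0906), np.float64(-82.9))]
block [0.4853 0.0057 0.048 ] [(np.float64(0.1067), np.float64(7.3)), (np.float64(0.1608), np.float64(96.9)), (np.float64(0.1136), np.float64(-171.1)), (np.float64(0.1577), np.float64(-80.7))]
flange [0.4856 0.0059 0.06  ] [(np.float64(0.0846), np.float64(5.9)), (np.float64(0.1242), np.float64(97.0)), (np.float64(0.0843), np.float64(-172.7)), (np.float64(0.1222), np.float64(-83.1))]
handles [0.4835 0.0091 0.036 ] [(np.float64(0.1904), np.float64(96.9)), (np.float64(0.1904), np.float64(-83.1))]
```

```bash
python3 -c "
from h import *
go(.480,.0293,.1073,97.2)"
```

```text
shift mm [ 71.6  60.3 153.3] turn 1.78 cur [ 0.4313 -0.0515  0.2602] 98.98 t 1.15 F [-0.   4.3 -0.3] op 0.998
```

Emit:
drive_tool(
  motion=[
    [0.03,0.025,0.02,0.8],
    [0.05,0.04,0.05,0.8],
    [0.06,0.05,0.08,0.8],
    [0.06,0.05,0.08,0.8],
    [0.06,0.05,0.08,0.8],
  ],
)

```text
clock: 1.78
position: [0.4698, 0.0059, 0.1811]
ee_rot: [[-0.125, 0.992, 0.001], [0.992, 0.125, -0.0], [-0.0, 0.001, -1.0]]
wrist_force: [-0.3, 0.0, -0.2]
opening: 0.999
```

```bash
python3 -c "
from h import *
go(.480,.0293,.1073,97.2)
snap('wrist','w2');crop('w2',0,0,560,420,1.42,'w2b');go(.480,.0293,.1073,97.2)"
```

```text
shift mm [22.  13.  73.8] turn -0.02 cur [0.4698 0.0059 0.1811] 97.18 t 1.77 F [-0.3  0.  -0.2] op 0.999
shift mm [22.2 12.7 74.2] turn -0.05 cur [0.47   0.0057 0.1815] 97.15 t 1.82 F [0.7 0.3 0.7] op 0.999
```

View pics/w2b.png

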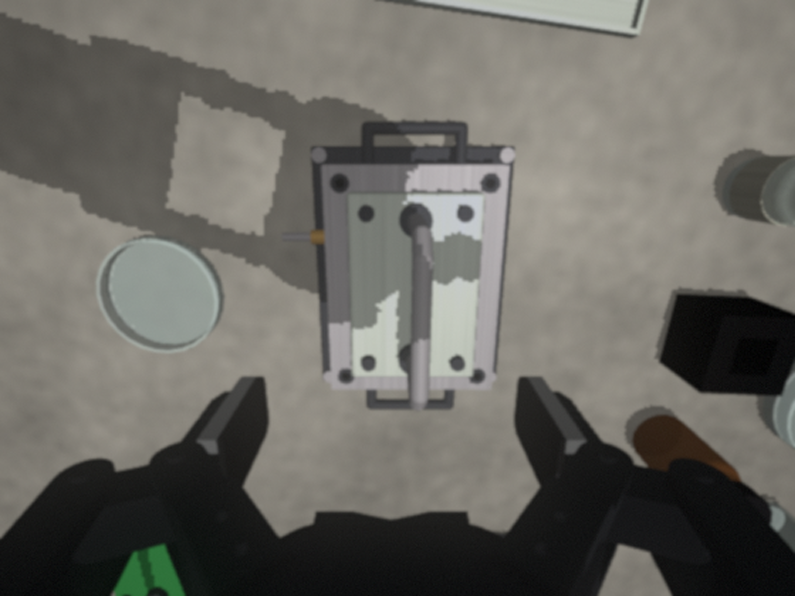

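```bash
python3 -c "
from h import *
W=lambda q,z:ray('w2',q[0]/1.42,q[1]/1.42,z)
a=W((419,400),.126);b=W((422,228),.126);d=b-a;print(a,b,np.linalg.norm(d),np.degrees(np.arctan2(d[1],d[0])))
print('flange',[W(q,.06) for q in((355,377),(475,377),(483,193),(348,193))],np.mean([W(q,.06) for q in((355,377),(475,377),(483,193),(348,193))],0))
print(proj('w2',[.483,.0055,.126])*1.42)
"
```

```text
[ 0.48960381 -0.03340648  0.126     ] [0.47787665 0.05682788 0.126     ] 0.09099321296228258 97.40484436671099
flange [array([ 0.45291238, -0.06026603,  0.06      ]), array([ 0.53535649, -0.04995434,  0.06      ]), array([0.51732165, 0.07286474, 0.06      ]), array([0.43648895, 0.06276047, 0.06      ])] [0.48551987 0.00635121 0.06      ]
[417.14424703 330.9686353 ]
```

Emit:
drive_tool(
  motion=[
    [0.0225,0.015,0.02,0],
    [0.0225,0.015,0.05,0],
    [0.0225,0.015,0.074,0],
    [0.0225,0.015,0.074,0],
  ],
)

```text
clock: 2.33
position: [0.4812, 0.03, 0.1062]
ee_rot: [[-0.124, 0.992, -0.002], [0.992, 0.124, -0.0], [0.0, -0.002, -1.0]]
wrist_force: [-0.3, 0.4, 0.6]
opening: 1.005
```

Emit:
drive_tool(
  motion=[
    [0,0,0,0],
    [0,0,0,0],
    [0,0,0,0],
    [0,0,0,0],
    [0,0,0,0],
  ],
  fingers=1,
  newtons=20,
)

```text
clock: 2.95
position: [0.4817, 0.0306, 0.1066]
ee_rot: [[-0.125, 0.992, 0.0], [0.992, 0.125, -0.0], [-0.0, 0.0, -1.0]]
wrist_force: [-1.6, -1.0, 4.2]
opening: 0.108
```

Gripped: the opening is about 9–10 mm and the side force is small. I'll firm up the grip and lift straight.

Emit:
drive_tool(
  motion=[
    [0,0,0,0],
    [0,0,0,0],
    [0,0,-0.004,0],
    [0,0,-0.01,0],
    [0,0,-0.02,0],
    [0,0,-0.03,0],
    [0,0,-0.04,0],
    [0,0,-0.04,0],
  ],
  newtons=110,
)

```text
clock: 3.95
position: [0.4823, 0.0306, 0.1473]
ee_rot: [[-0.125, 0.992, 0.002], [0.992, 0.125, -0.0], [-0.001, 0.002, -1.0]]
wrist_force: [0.2, -0.3, -6.4]
opening: 0.08
```

```bash
python3 -c "
from h import *
go(.371,-.331,.23,97.0)
snap('wrist','w3');snap('scene','s3')
a=cv2.imread('pics/w3.png');b=cv2.imread('pics/s3.png')[90:300,120:400]
cv2.imwrite('pics/c3.png',np.hstack([cv2.resize(a[:,100:500],(400,420)),cv2.resize(b,(400,420))]))"
```

```text
shift mm [-344.8 -155.5  -82.8] turn 0.19 cur [0.4823 0.0306 0.1473] 97.19 t 3.95 F [ 0.2 -0.3 -6.4] op 0.08
```

View pics/c3.png

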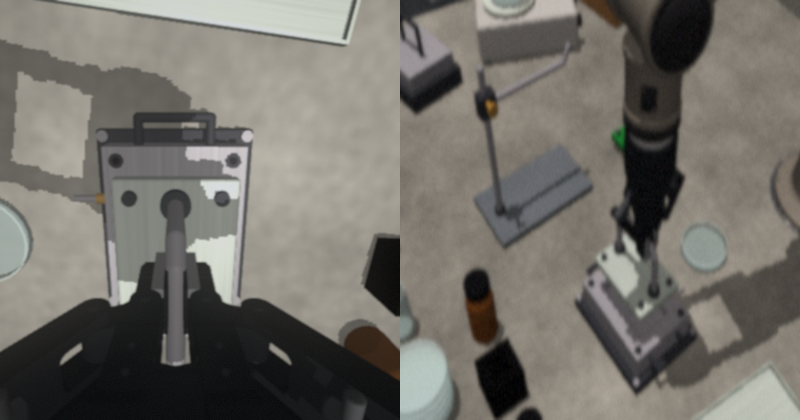

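Emit:
drive_tool(
  motion=[
    [0,0,-0.04,0],
    [-0.03,-0.015,-0.075,0],
    [-0.08,-0.04,-0.082,0],
    [-0.13,-0.065,-0.082,0],
    [-0.18,-0.09,-0.082,0],
    [-0.23,-0.11,-0.082,0.2],
    [-0.27,-0.13,-0.082,0.2],
    [-0.3,-0.145,-0.082,0.2],
  ],
)

```text
clock: 5.05
position: [0.3742, -0.2867, 0.2277]
ee_rot: [[-0.12, 0.993, -0.001], [0.993, 0.12, 0.001], [0.001, -0.001, -1.0]]
wrist_force: [0.8, 0.1, -6.1]
opening: 0.075
```

Emit:
drive_tool(
  motion=[
    [-0.015,-0.008,0,0],
    [-0.024,-0.01,0,0],
    [-0.024,-0.01,0,0],
    [-0.024,-0.01,0,0],
  ],
)

```text
clock: 5.55
position: [0.3687, -0.3092, 0.2282]
ee_rot: [[-0.123, 0.992, -0.0], [0.992, 0.123, 0.001], [0.001, -0.0, -1.0]]
wrist_force: [0.2, 0.4, -6.4]
opening: 0.077
```

```bash
python3 -c "
from h import *
go(.369,-.310,.2296,97.0)
snap('wrist','w4');snap('scene','s4');snap('top','t4')
a=cv2.imread('pics/w4.png');b=cv2.imread('pics/s4.png')[60:200,150:290];c=cv2.imread('pics/t4.png')[160:290,330:460]
cv2.imwrite('pics/c4.png',np.vstack([np.hstack([cv2.resize(b,(400,400),interpolation=2),cv2.resize(c,(400,400),interpolation=2)]), cv2.resize(a[200:420,180:560],(800,463))[:200]]));crop('w4',0,0,560,420,1.42,'w4b')"
```

```text
shift mm [-0.8  0.2 -1.4] turn 0.05 cur [ 0.3687 -0.3092  0.2282] 97.05 t 5.55 F [ 0.2  0.4 -6.4] op 0.077
```

View pics/w4b.png

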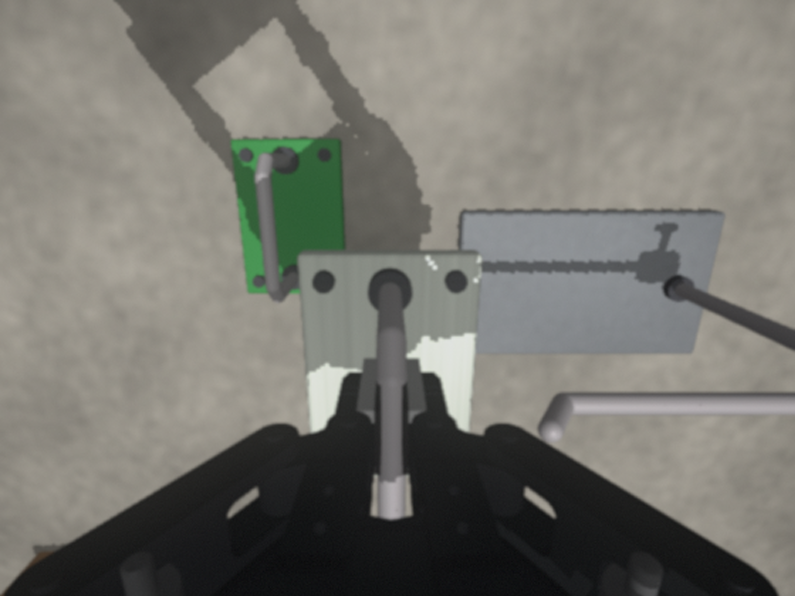

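View pics/c4.png

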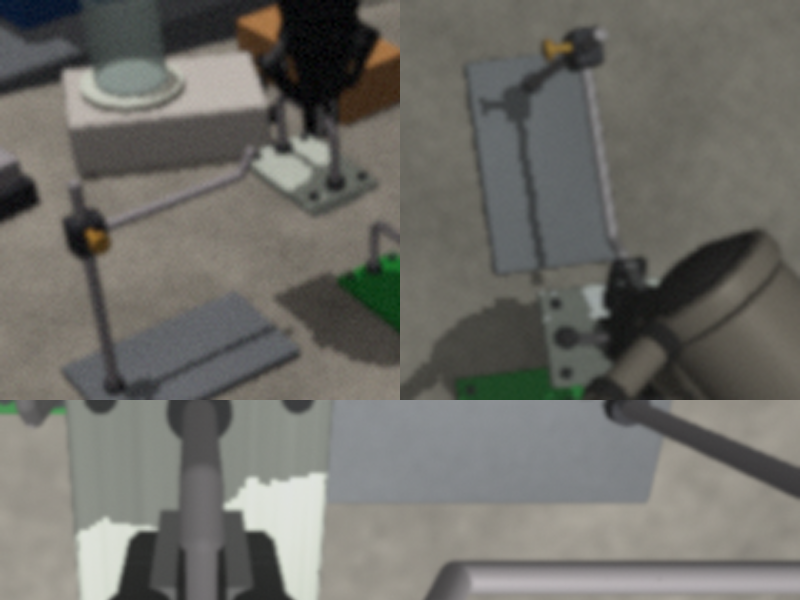

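```bash
python3 -c "
from h import *
W=lambda q,z:ray('w4',q[0]/1.42,q[1]/1.42,z)
a=W((567,404),.2);b=W((790,404),.2);d=b-a;print(a,b,np.degrees(np.arctan2(d[1],d[0])));print('tip',W((551,430),.225),W((551,430),.22))
p=[W(q,.012) for q in((460,212),(460,352),(693,352),(723,212))];print('base',np.round(p,4).tolist())
d=p[3]-p[0];e=p[2]-p[1];print(np.degrees(np.arctan2(d[1],d[0])),np.degrees(np.arctan2(e[1],e[0])),np.linalg.norm(d),np.linalg.norm(e))
print('rod foot',W((675,290),.012))
# plunger flange far edge, legs
z=.2276+.0194-.066
p=[W((300,254),z),W((480,252),z)];print('flange far corners',p, np.linalg.norm(p[1]-p[0]))
print('far bar end',W((390,300),z+.05))
"
```

```text
[ 0.45218612 -0.3262447   0.2       ] [ 0.55379723 -0.31371665  0.2       ] 7.02875364708707
tip [ 0.43522614 -0.32471672  0.225     ] [ 0.43781549 -0.32792957  0.22      ]
base [[0.4208, -0.2641, 0.012], [0.4425, -0.3898, 0.012], [0.6556, -0.3635, 0.012], [0.6375, -0.2374, 0.012]]
7.006123049391589 7.02195311604984 0.21840988967146943 0.2146885424673746
rod foot [ 0.61987322 -0.30778573  0.012     ]
flange far corners [array([ 0.32277663, -0.27559624,  0.181     ]), array([ 0.40384208, -0.26469692,  0.181     ])] 0.08179487455308664
far bar end [ 0.36420941 -0.27614659  0.231     ]
```

Emit:
drive_tool(
  motion=[
    [-0.004,0.01,-0.001,0],
    [-0.004,0.03,-0.001,0],
    [-0.004,0.05,-0.001,0],
    [-0.004,0.075,-0.001,0],
    [-0.004,0.1,-0.001,0],
    [-0.004,0.118,-0.001,0],
    [-0.004,0.1255,-0.001,0],
    [-0.004,0.1255,-0.001,0],
  ],
)

```text
clock: 6.7
position: [0.494, -0.2985, 0.2289]
ee_rot: [[-0.123, 0.992, -0.0], [0.992, 0.123, 0.0], [0.0, -0.0, -1.0]]
wrist_force: [-1.2, 0.6, -6.0]
opening: 0.078
```

```bash
python3 -c "
from h import *
go(.4935,-.2972,.191,97.0)
snap('wrist','w5');snap('scene','s5')
a=cv2.imread('pics/w5.png');b=cv2.imread('pics/s5.png')[80:220,140:280]
cv2.imwrite('pics/c5.png',np.hstack([cv2.resize(a[100:380,150:430],(400,400),interpolation=2),cv2.resize(b,(400,400),interpolation=2)]))"
```

```text
shift mm [ 1.4 -0.3 37.9] turn 0.04 cur [ 0.494  -0.2985  0.2289] 97.04 t 6.7 F [-1.2  0.6 -6. ] op 0.078
```

View pics/c5.png

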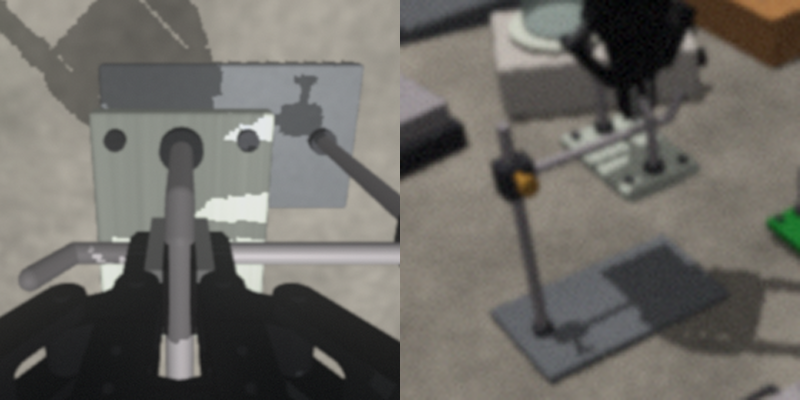

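```bash
python3 -c "
from h import *
s=r.get_state();R=s['ee_rot'];P=s['position']
for q in((330,253),(235,253),(80,255)):
  X=ray('w5',150+q[0]*.7,100+q[1]*.7,.2);print(X,'tool',R.T@(X-P))
z=.2289+.0194-.066
for q in((90,112),(273,110)):
  X=ray('w5',150+q[0]*.7,100+q[1]*.7,z);print(X,'tool',R.T@(X-P))
"
```

```text
[ 0.56462058 -0.31199997  0.2       ] tool [-0.02171519  0.06939455  0.02910666]
[ 0.52178046 -0.3172844   0.2       ] tool [-0.02175296  0.02622977  0.02913249]
[ 0.45187928 -0.32694626  0.2       ] tool [-0.02284626 -0.04432752  0.0291745 ]
[ 0.44924044 -0.26430717  0.1823    ] tool [ 0.03964556 -0.03932203  0.04688404]
[ 0.53083032 -0.25336131  0.1823    ] tool [0.0405925  0.04299335 0.04683496]
```

Arm and plunger centre both lie at tool x = -22 mm, with about 6 mm between pad and arm. I lower now.

Emit:
drive_tool(
  motion=[
    [0,0,0.01,0],
    [0,0,0.02,0],
    [0,0,0.03,0],
    [0,0,0.034,0],
    [0,0,0.036,0],
    [0,0,0.036,0],
  ],
)

```text
clock: 7.55
position: [0.4935, -0.299, 0.1934]
ee_rot: [[-0.122, 0.993, 0.0], [0.993, 0.122, -0.0], [-0.0, 0.0, -1.0]]
wrist_force: [0.5, -0.0, -6.6]
opening: 0.082
```

Emit:
drive_tool(
  motion=[
    [0,0,0.001,0],
    [0,0,0.002,0],
    [0,0,0.002,0],
    [0,0,0.002,0],
  ],
)

```text
clock: 8.05
position: [0.4935, -0.299, 0.1913]
ee_rot: [[-0.122, 0.993, 0.0], [0.993, 0.122, -0.0], [-0.0, 0.0, -1.0]]
wrist_force: [0.3, 0.2, -6.9]
opening: 0.073
```

Emit:
drive_tool(
  motion=[
    [0,0,0.001,0],
    [0,0,0.0015,0],
    [0,0,0.0015,0],
  ],
)

```text
clock: 8.43
position: [0.4936, -0.299, 0.1905]
ee_rot: [[-0.122, 0.993, 0.001], [0.993, 0.122, -0.001], [-0.001, 0.001, -1.0]]
wrist_force: [-1.1, 1.7, 1.1]
opening: 0.076
```

The wrist force changed sign, so the bail rests on the hook. I release gently.

Emit:
drive_tool(
  motion=[
    [0,0,0,0],
    [0,0,0,0],
    [0,0,0,0],
  ],
  newtons=20,
)

```text
clock: 8.8
position: [0.4936, -0.299, 0.1902]
ee_rot: [[-0.122, 0.993, 0.001], [0.993, 0.122, -0.0], [-0.001, 0.001, -1.0]]
wrist_force: [-1.5, 3.1, 4.0]
opening: 0.081
```

Emit:
drive_tool(
  motion=[
    [0,0,0,0],
    [0,0,0,0],
    [0,0,0,0],
  ],
  fingers=0.5,
)

```text
clock: 9.18
position: [0.4935, -0.2991, 0.1897]
ee_rot: [[-0.122, 0.993, 0.0], [0.993, 0.122, -0.0], [-0.0, 0.0, -1.0]]
wrist_force: [-0.7, 0.1, -0.1]
opening: 0.252
```

Emit:
drive_tool(
  motion=[
    [0,0,-0.01,0],
    [0,0,-0.03,0],
    [0,0,-0.06,0],
    [0,0,-0.09,0],
    [0,0,-0.11,0],
  ],
)

```text
clock: 9.8
position: [0.4938, -0.2992, 0.3023]
ee_rot: [[-0.122, 0.993, 0.002], [0.993, 0.122, -0.002], [-0.002, 0.002, -1.0]]
wrist_force: [0.1, -0.3, -0.1]
opening: 0.249
```

```bash
python3 -c "
from h import *
go(.38,.25,.30,90)
snap('wrist','w6');snap('scene','s6')
a=cv2.imread('pics/w6.png');b=cv2.imread('pics/s6.png')[80:220,140:280]
cv2.imwrite('pics/c6.png',np.hstack([cv2.resize(a,(400,300),interpolation=2),cv2.resize(b,(300,300),interpolation=2)]))"
```

```text
shift mm [558.9 -46.1   1. ] turn 6.99 cur [ 0.4938 -0.2992  0.3023] 96.99 t 9.8 F [ 0.1 -0.3 -0.1] op 0.249
```

View pics/c6.png

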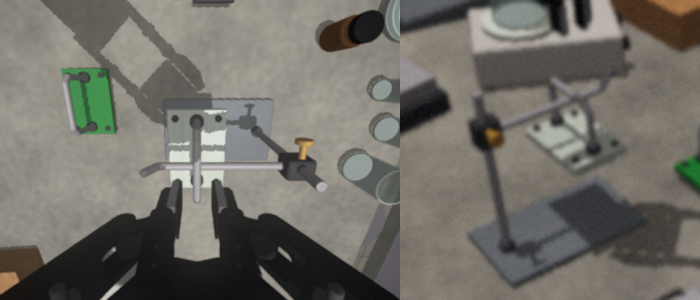

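The plunger hangs freely on the hook, level, with the gripper clear. Now the long blank.

Emit:
drive_tool(
  motion=[
    [0.03,0,0,0],
    [0.08,-0.003,0,0],
    [0.135,-0.006,0,2],
    [0.19,-0.01,0,4],
    [0.25,-0.013,0,6],
    [0.31,-0.016,0,8],
    [0.37,-0.02,0,10],
    [0.43,-0.022,0,13],
  ],
  fingers=-1,
)

```text
clock: 10.9
position: [0.4183, 0.1269, 0.2993]
ee_rot: [[0.107, 0.994, -0.0], [0.994, -0.107, -0.0], [-0.0, -0.0, -1.0]]
wrist_force: [1.3, -0.0, 0.7]
opening: 1.001
```

Emit:
drive_tool(
  motion=[
    [0.04,0,0.01,0],
    [0.08,0,0.03,0],
    [0.115,0,0.04,0],
    [0.122,0,0.04,0],
    [0.122,0,0.04,0],
    [0.122,0,0.04,0],
  ],
)

```text
clock: 11.65
position: [0.4322, 0.2456, 0.2602]
ee_rot: [[0.106, 0.994, 0.001], [0.994, -0.106, -0.0], [-0.0, 0.001, -1.0]]
wrist_force: [0.0, -0.6, -0.5]
opening: 1.004
```

```bash
cat >> h.py <<'E'
def blobs(f,z=.025,amin=300):
    a=cv2.imread(f'pics/{f}.png');h=cv2.cvtColor(a,cv2.COLOR_BGR2HSV)
    m=((h[...,0]<20)&(h[...,1]>80)&(h[...,2]>40)).astype(np.uint8);m=cv2.morphologyEx(m,3,np.ones((5,5)))
    for c in cv2.findContours(m,0,1)[0]:
        if cv2.contourArea(c)<amin: continue
        g=np.array([ray(f,u,v,z)[:2] for u,v in c[:,0]]);(x,y),s,an=cv2.minAreaRect((g*1000).astype(np.float32))
        print('blob px',c[:,0].mean(0).round(),c[:,0].min(0),c[:,0].max(0),'xy',round(x,1),round(y,1),np.round(s,1),round(an,1))
E
python3 -c "
from h import *
go(.397,.322,.1,83.7)
snap('wrist','w7');blobs('w7')
go(.397,.322,.1,83.7);crop('w7',0,0,560,420,1.42,'w7b')"
```

```text
shift mm [ 72.3 -43.2 160.1] turn 0.23 cur [0.4322 0.2456 0.2602] 83.93 t 11.65 F [ 0.  -0.6 -0.5] op 1.004
blob px [348. 162.] [324 138] [372 186] xy 524.9 255.3 [59.9 61. ] 42.1
blob px [240. 115.] [215  73] [264 157] xy 398.1 324.4 [96.8 57.1] 83.5
blob px [344.  55.] [315  17] [372  93] xy 523.9 377.0 [59.2 69.7] 5.1
shift mm [ 72.3 -43.3 160.2] turn 0.21 cur [0.4323 0.2455 0.2602] 83.91 t 11.7 F [-0.5  0.5 -0.1] op 1.0
```

View pics/w7b.png

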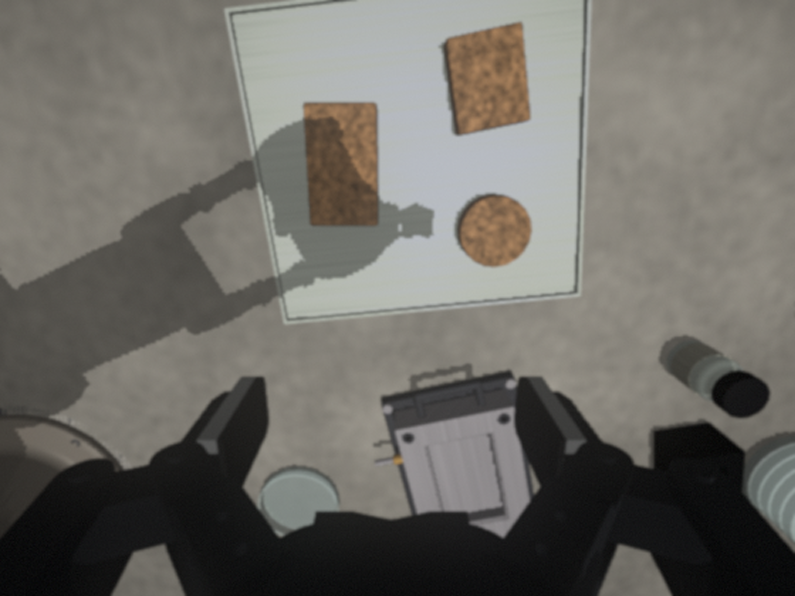

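The crop confirms the long blank at (343,163), 97x57 measured. The short one is at (487,78) and the disc at (495,230). I go to grasp it.

Emit:
drive_tool(
  motion=[
    [0.03,-0.017,0.03,0.4],
    [0.06,-0.034,0.08,0.4],
    [0.0745,-0.0425,0.13,0.4],
    [0.0745,-0.0425,0.17,0.4],
    [0.0745,-0.0425,0.2,0.4],
    [0.0745,-0.0425,0.225,0.4],
    [0.0745,-0.0425,0.24,0.4],
    [0.0745,-0.0425,0.245,0.4],
  ],
)

```text
clock: 12.7
position: [0.3978, 0.3246, 0.0145]
ee_rot: [[0.112, 0.994, -0.0], [0.994, -0.112, -0.0], [-0.0, -0.0, -1.0]]
wrist_force: [0.6, 0.3, -0.2]
opening: 0.995
```

```bash
python3 -c "
from h import *
go(.398,.324,.010,83.5)
snap('wrist','w8');blobs('w8')"
```

```text
shift mm [-0.6  0.3  4.5] turn 0.05 cur [0.3978 0.3246 0.0145] 83.55 t 12.7 F [ 0.6  0.3 -0.2] op 0.995
blob px [517. 333.] [451 298] [559 389] xy 528.7 273.2 [32.3 83. ] 51.9
blob px [277. 267.] [212 177] [340 360] xy 398.1 325.1 [103.3  59. ] 83.7
blob px [512. 142.] [458  55] [559 229] xy 507.4 375.9 [45.4 71.3] 5.3
```

Emit:
drive_tool(
  motion=[
    [0,0,0.003,0],
    [0,0,0.0045,0],
    [0,0,0.0045,0],
  ],
)

```text
clock: 13.12
position: [0.3978, 0.3252, 0.0106]
ee_rot: [[0.112, 0.994, 0.001], [0.994, -0.112, 0.0], [0.0, 0.001, -1.0]]
wrist_force: [-1.0, 1.0, 1.0]
opening: 0.999
```

Emit:
drive_tool(
  motion=[
    [0,0,0,0],
    [0,0,0,0],
    [0,0,0,0],
    [0,0,0,0],
  ],
  fingers=1,
  newtons=40,
)

```text
clock: 13.62
position: [0.3978, 0.3252, 0.0107]
ee_rot: [[0.112, 0.994, 0.001], [0.994, -0.112, 0.0], [0.0, 0.001, -1.0]]
wrist_force: [-0.7, -0.3, 5.6]
opening: 0.687
```

Emit:
drive_tool(
  motion=[
    [0,0,-0.005,0],
    [0,0,-0.02,0],
    [0,0,-0.05,0],
    [0,0,-0.09,0],
    [0,0,-0.13,0],
    [0,0,-0.15,0],
    [0,0,-0.15,0],
  ],
)

```text
clock: 14.5
position: [0.3984, 0.3255, 0.1623]
ee_rot: [[0.112, 0.994, 0.004], [0.994, -0.112, 0.002], [0.002, 0.003, -1.0]]
wrist_force: [-0.3, -1.5, -1.1]
opening: 0.689
```

```bash
python3 -c "
from h import *
go(.484,.0063,.11,97.2)
snap('wrist','w9')
for z in (.165,.175):blobs('w9',z)
go(.484,.0063,.11,97.2)"
```

```text
shift mm [-307.8  120.6   52. ] turn -13.61 cur [0.3984 0.3255 0.1623] 83.59 t 14.5 F [-0.3 -1.5 -1.1] op 0.689
blob px [406. 249.] [374 219] [436 278] xy 466.2 329.3 [30.7 31.5] 44.2
blob px [276. 269.] [209 179] [340 366] xy 397.1 318.9 [112.5  65.9] 83.5
blob px [407. 127.] [371  82] [441 172] xy 465.5 390.9 [30.  35.4] 5.1
blob px [406. 249.] [374 219] [436 278] xy 462.0 334.6 [28.5 29.2] 44.2
blob px [276. 269.] [209 179] [340 366] xy 397.8 324.9 [104.5  61.3] 83.5
blob px [407. 127.] [371  82] [441 172] xy 461.3 391.8 [27.9 32.9] 5.1
shift mm [-307.2  121.4   50.8] turn -13.61 cur [0.3976 0.3251 0.1609] 83.59 t 14.55 F [-0.1  0.6 -1.7] op 0.69
```

Emit:
drive_tool(
  motion=[
    [-0.02,0.007,-0.03,-1],
    [-0.07,0.025,-0.06,-3],
    [-0.125,0.045,-0.06,-5],
    [-0.18,0.065,-0.06,-7],
    [-0.235,0.084,-0.06,-9],
    [-0.29,0.104,-0.06,-11],
    [-0.34,0.122,-0.06,-13],
    [-0.38,0.136,-0.06,-13.6],
  ],
)

```text
clock: 15.55
position: [0.4898, -0.0698, 0.2188]
ee_rot: [[-0.124, 0.992, -0.003], [0.992, 0.124, 0.001], [0.001, -0.002, -1.0]]
wrist_force: [1.3, 0.8, -1.2]
opening: 0.689
```

Emit:
drive_tool(
  motion=[
    [-0.02,0,0,0],
    [-0.032,0,0,0],
    [-0.032,0,0,0],
    [-0.032,0,0,0],
  ],
)

```text
clock: 16.05
position: [0.4941, -0.0983, 0.2203]
ee_rot: [[-0.126, 0.992, -0.0], [0.992, 0.126, 0.0], [0.0, -0.0, -1.0]]
wrist_force: [-0.3, 1.4, -1.8]
opening: 0.686
```

```bash
python3 -c "
from h import *
go(.484,.0063,.11,97.2)
snap('wrist','w10');blobs('w10',.231)
p=np.array([proj('w10',[.4848+a,.0063+b,.048]) for a in(-.11,.11) for b in(-.12,.12)]);print(p)
u0,v0=np.clip(p.min(0),0,None).astype(int);u1,v1=np.minimum(p.max(0),[560,420]).astype(int)
k=min(800/(u1-u0),600/(v1-v0));print(u0,v0,k);crop('w10',u0,v0,u1,v1,k,'w10b')"
```

```text
shift mm [105.    3.2 110.3] turn 0.05 cur [ 0.4941 -0.0983  0.2203] 97.25 t 16.05 F [-0.3  1.4 -1.8] op 0.686
blob px [468. 225.] [436 201] [504 255] xy 579.3 -57.5 [20.2 31. ] 65.8
blob px [275. 270.] [209 178] [341 366] xy 494.3 -99.9 [ 62.4 106.6] 7.2
[[164.23778095 190.31306338]
 [168.1183969  -85.32705265]
 [363.93430186 214.53841049]
 [423.42321944 -45.65302493]]
164 0 2.803738317757009
```

View pics/w10b.png

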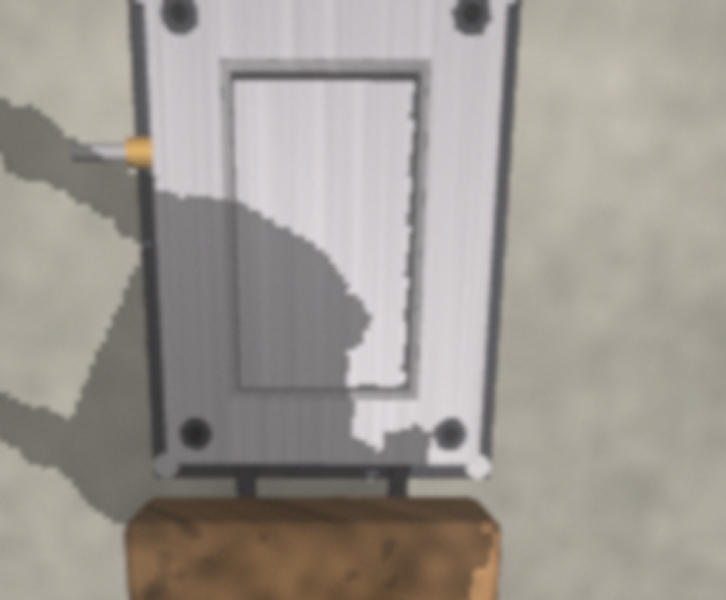

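```bash
python3 -c "
from h import *
k=2.803738
W=lambda q,z:ray('w10',164+(q[0]+.5)/k-.5,(q[1]+.5)/k-.5,z)
for n,P,z in(('outer',((230,397),(416,397),(430,61),(221,60)),.048),('inner',((237,390),(410,388),(421,72),(229,72)),.045)):
  p=[W(q,z) for q in P];print(n,np.mean(p,0).round(4))
  for i in range(4):
    d=p[(i+1)%4]-p[i];print('  ',np.linalg.norm(d).round(4),np.degrees(np.arctan2(d[1],d[0])).round(1))
s=r.get_state();R=s['ee_rot'];X=np.mean(p,0);print('tool',R.T@(X-s['position']))
# blank: centre in tool frame from gripped images
for f in('w9','w10'):pass
"
```

```text
outer [0.4845 0.0069 0.048 ]
   0.0682 7.2
   0.1078 96.9
   0.0684 -173.1
   0.1081 -83.0
inner [0.4845 0.0069 0.045 ]
   0.0638 7.9
   0.1023 97.2
   0.0637 -172.8
   0.1031 -82.9
tool [0.10557673 0.00371733 0.17535928]
```

Emit:
drive_tool(
  motion=[
    [0.03,0.001,0.02,0.1],
    [0.06,0.002,0.05,0.1],
    [0.09,0.0037,0.08,0.1],
    [0.107,0.0037,0.11,0.1],
    [0.107,0.0037,0.135,0.1],
    [0.107,0.0037,0.148,0.1],
    [0.107,0.0037,0.152,0.1],
    [0.107,0.0037,0.152,0.1],
  ],
)

```text
clock: 17.1
position: [0.485, 0.007, 0.0688]
ee_rot: [[-0.123, 0.992, 0.001], [0.992, 0.123, -0.0], [-0.0, 0.001, -1.0]]
wrist_force: [-0.4, -0.4, -0.4]
opening: 0.689
```

```bash
python3 -c "
from h import *
go(.4843,.0085,.058,97.1)"
```

```text
shift mm [ 1.6 -0.5 10.8] turn -0.03 cur [0.485  0.007  0.0688] 97.07 t 17.1 F [-0.4 -0.4 -0.4] op 0.689
```

Emit:
drive_tool(
  motion=[
    [0.0015,-0.0004,0.003,0],
    [0.0015,-0.0004,0.006,0],
    [0.0015,-0.0004,0.009,0],
    [0.0015,-0.0004,0.012,0],
    [0.0015,-0.0004,0.014,0],
    [0.0015,-0.0004,0.015,0],
    [0.0015,-0.0004,0.015,0],
  ],
)

```text
clock: 17.98
position: [0.484, 0.0085, 0.0532]
ee_rot: [[-0.123, 0.992, -0.0], [0.992, 0.123, -0.0], [-0.0, -0.0, -1.0]]
wrist_force: [-0.5, -0.6, -2.3]
opening: 0.686
```

Emit:
drive_tool(
  motion=[
    [0,0,0.001,0],
    [0,0,0.002,0],
    [0,0,0.003,0],
    [0,0,0.004,0],
    [0,0,0.005,0],
    [0,0,0.005,0],
  ],
)

```text
clock: 18.73
position: [0.484, 0.0086, 0.0482]
ee_rot: [[-0.123, 0.992, -0.0], [0.992, 0.123, -0.0], [-0.0, -0.0, -1.0]]
wrist_force: [1.0, 0.8, -1.5]
opening: 0.687
```

Emit:
drive_tool(
  motion=[
    [0,0,0.001,0],
    [0,0,0.002,0],
    [0,0,0.003,0],
    [0,0,0.003,0],
  ],
)

```text
clock: 19.23
position: [0.484, 0.0085, 0.0452]
ee_rot: [[-0.123, 0.992, -0.0], [0.992, 0.123, -0.0], [-0.0, -0.0, -1.0]]
wrist_force: [-0.4, -0.8, -1.5]
opening: 0.684
```

Emit:
drive_tool(
  motion=[
    [0,0,0,0],
    [0,0,0,0],
    [0,0,0,0],
  ],
  fingers=-0.6,
)

```text
clock: 19.6
position: [0.4841, 0.0085, 0.0454]
ee_rot: [[-0.123, 0.992, 0.0], [0.992, 0.123, -0.0], [-0.0, 0.0, -1.0]]
wrist_force: [-0.0, -0.1, 0.8]
opening: 0.797
```

Emit:
drive_tool(
  motion=[
    [0,0,-0.02,0],
    [0,0,-0.06,0],
    [0,0,-0.1,0],
    [-0.03,0,-0.14,0],
    [-0.07,0,-0.16,0],
    [-0.1,0,-0.175,0],
    [-0.1,0,-0.175,0],
  ],
)

```text
clock: 20.48
position: [0.497, -0.0925, 0.2213]
ee_rot: [[-0.121, 0.993, 0.003], [0.993, 0.121, -0.001], [-0.002, 0.002, -1.0]]
wrist_force: [0.3, 0.5, -0.5]
opening: 0.799
```

```bash
python3 -c "
from h import *
go(.4845,.0069,.075,97.1)
snap('wrist','w11')
for z in(.055,.06):blobs('w11',z)
crop('w11',150,0,450,220,2.66,'w11b')"
```

```text
shift mm [100.4  -0.8 146.2] turn -0.17 cur [ 0.497  -0.0925  0.2213] 96.93 t 20.48 F [ 0.3  0.5 -0.5] op 0.799
blob px [463. 227.] [432 204] [498 257] xy 705.1 -108.3 [46.7 70.9] 65.3
blob px [274.  85.] [242  31] [306 141] xy 484.2 7.7 [59.2 98. ] 7.1
blob px [463. 227.] [432 204] [498 257] xy 701.6 -106.8 [46.  69.8] 65.3
blob px [274.  85.] [242  31] [306 141] xy 484.2 7.3 [58.2 96.5] 7.1
```

The blank is centred at (484.2, 7.7) mm, yaw 7.1°, which matches the cavity. I feel its top with shut fingers; fully home is z = 55 mm.

Emit:
drive_tool(
  motion=[
    [0.03,0,0.03,0],
    [0.06,0,0.06,0],
    [0.09,0,0.09,0],
    [0.1,0,0.12,0],
    [0.1,0,0.14,0],
    [0.1,0,0.155,0],
    [0.1,0,0.16,0],
    [0.1,0,0.16,0],
  ],
  fingers=1,
)

```text
clock: 21.52
position: [0.4836, 0.0091, 0.0601]
ee_rot: [[-0.124, 0.992, -0.001], [0.992, 0.124, 0.0], [0.0, -0.001, -1.0]]
wrist_force: [-0.0, -1.0, 1.5]
opening: 0.002
```

Emit:
drive_tool(
  motion=[
    [0,0,0.001,0],
    [0,0,0.002,0],
    [0,0,0.003,0],
    [0,0,0.004,0],
    [0,0,0.004,0],
  ],
)

```text
clock: 22.15
position: [0.484, 0.0085, 0.0562]
ee_rot: [[-0.123, 0.992, -0.0], [0.992, 0.123, -0.0], [-0.0, -0.0, -1.0]]
wrist_force: [-0.4, 0.3, -0.9]
opening: -0.002
```

Emit:
drive_tool(
  motion=[
    [0,0,0.0007,0],
    [0,0,0.0014,0],
    [0,0,0.0016,0],
    [0,0,0.0016,0],
  ],
)

```text
clock: 22.65
position: [0.484, 0.0085, 0.055]
ee_rot: [[-0.123, 0.992, 0.0], [0.992, 0.123, -0.0], [-0.0, 0.0, -1.0]]
wrist_force: [-2.1, 0.0, 5.6]
opening: 0.003
```

Contact came at z = 55.0 mm, so the blank is fully home. I retract and do a final check.

Emit:
drive_tool(
  motion=[
    [0,0,-0.03,0],
    [0,0,-0.08,0],
    [0,0,-0.13,0],
    [-0.04,0,-0.17,0],
    [-0.09,0,-0.19,0],
    [-0.1,0,-0.19,0],
    [-0.1,0,-0.19,0],
  ],
)

```text
clock: 23.52
position: [0.4959, -0.0908, 0.2438]
ee_rot: [[-0.122, 0.993, -0.001], [0.993, 0.122, 0.001], [0.001, -0.001, -1.0]]
wrist_force: [0.1, 1.2, -0.9]
opening: -0.003
```

```bash
python3 -c "
from h import *
snap('wrist','w12');blobs('w12',.055);snap('scene','s12');snap('top','t12')
a=cv2.imread('pics/s6.png').astype(int);b=cv2.imread('pics/s12.png').astype(int)
# plunger on hook region unchanged? (s6 gripper just above it)
d=np.abs(a-b).sum(2);print('plunger/hook region change',[(n,int((d[y0:y1,x0:x1]>60).sum())) for n,x0,x1,y0,y1 in(('plunger',185,225,115,140),('boss',165,190,115,150))])
m=lambda f:cv2.imread(f'pics/{f}.png').astype(int)
d=np.abs(m('top0')-m('t12')).sum(2)
for n,p in(('short',(156,217)),('disc',(195,216)),('amber',(314,152)),('crucible',(281,152)),('clear',(244,152))):print(n,int((d[p[1]-8:p[1]+8,p[0]-8:p[0]+8]>80).sum()))
go(.5,-.1,.2,97)"
```

```text
blob px [453. 222.] [425 201] [486 250] xy 705.7 -107.8 [46.9 68.4] 63.6
blob px [276.  90.] [246  39] [305 142] xy 484.2 7.5 [59.1 99.1] 7.3
plunger/hook region change [('plunger', 16), ('boss', 0)]
short 0
disc 0
amber 0
crucible 0
clear 0
shift mm [-11.    2.9  43.8] turn 0.15 cur [ 0.4959 -0.0895  0.2438] 97.15 t 23.68 F [ 0.7 -0.5  0.1] op -0.001
```

```bash
python3 -c "
from h import *
print(r.hand_in())"
```

```text
the job is handed in; nothing more can be done
None
```

The mould is charged: the aluminium plunger hangs by its bail on the short stand's hook, and the 60 x 100 mm blank is in the cavity. I handed the job in at about 23.7 s of the 62 s allowed.

- **Plunger:** after release a picture showed it hanging free on the hook arm. A later image comparison showed almost no change there (16 pixels).
- **Blank:** it is centred at (484.2, 7.5) mm, yaw 7.3°, against a measured cavity centre of (484.5, 6.9) mm, yaw about 7.1°. Shut fingers met its top at z = 55.0 mm with about 6 N, which is the fully-home height. I probed only near the middle, not the two ends.
- **Bystanders:** the short blank, disc, both bottles and crucible show no change in the top camera.
- **Forces:** the largest wrist force component I read was about 7 N (reported only at the end of each move), and the gripper touched nothing at hand-in.
- **Failed or disagreed:**
  - The picture viewer's limit stopped my last look at the blank, so its seating rests on measurements and touch.
  - The top and wrist cameras differed by 2–5 mm, and I used the wrist camera.

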